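# Make up the egg tray and the grill tray

### The arm

A 7-joint arm with a two-finger parallel gripper is mounted at the origin on a cart in front of the work surface, level with it; the furniture and walls round the work are solid. World frame = base frame: x ahead of the robot, y to its left, z up, the work surface at z = 0. Lengths are in m, angles in rad, forces in N, time in s.
With the tool pointing down it reaches from about 0.4 to 0.9 m from the base axis. Payload 5.6 kg.
Tool frame: the origin (TCP) lies midway between the tips of the shut fingers; the grasp point (between the pads) lies 19 mm behind it; y points along the fingers, z is the direction in which the jaws open and shut, and the axes are right-handed (so a half turn about y gives the same grasp; the last joint's range is limited). The gripper opens to 92 mm and grips with 3 to 60 N. Pads are 20 mm wide; open, the fingers measure 128 mm over their backs; the gripper's body (75 mm by 189 mm) begins 69 mm behind the grasp point.
Start: joints at [-1.25, 0.468, -0.012, 1.603, 0.006, 1.071, -0.056], TCP at [0.231, 0.607, 0.215] pointing down, gripper open.
Joint ranges: [-2.53, 2.53], [-0.31, 2.02], [-1.57, 1.55], [0.28, 2.44], [-1.29, 4.43], [0.15, 1.84], [-2.92, 2.92]. Speed limits (rad/s): [2.57, 2.57, 3.14, 3.14, 3.14, 3.14, 3.14].

### API

Orientations are given as a 3x3 rotation matrix whose columns are the frame's x, y, z axes.
In Python, from station import env, effector, solver, viewer, workorder, search_frame, tip_of gives the robot as it stands. Calls block until the motion is done:
- env.reach(position, orientation): joint-space move of the TCP to a pose.
- env.movel(position, frame=None, rate=0.15): straight line of the TCP; frame=None keeps the orientation; rate is the mean speed in m/s.
- env.goto_joints(angles): joint-space move.
- effector.release() and effector.grasp(squeeze=None): open the fingers fully, or close them until they stop; squeeze is the grip in N (None keeps the last).
- env.pause(seconds).
- solver.inverse_kinematics(position, orientation): joint angles nearest the present ones, or None.
- env.sense(): the state.
- viewer.read_camera(name): name is "scene" or "top" or "wrist"; returns (picture, depth): 420x560x3 uint8, red, green, blue; 420x560 float32, m along the optical axis (not along the pixel's ray), 0 where there is no reading.
- viewer.camera_info(name): a dict with "intrinsics" (3x3 intrinsics, pixels), "eye" and "rotation" of the camera in the world; the wrist camera has in their place "T_tool_cam" (4x4, takes a point from camera to tool coordinates, whose origin is the TCP and whose axes are the tool frame's). Camera axes: x right, y up, looking along -z (the intrinsics and any distortion apply to the point x, -y, -z); pixel columns grow to the right and rows downward; lengths in m; the calibration is good to about 2 mm. A picture is of the moment at which its call begins: read the wrist's pose just before it. camera_info takes no time and is no camera call.
A pose or a line that the arm cannot do raises env.PlanningError and nothing moves.
- workorder.finish_job(): hands the job in, once; it reports no verdict.
Trained networks look in the newest picture that a camera, given by its name, has taken for a name from the list of things; names that differ only in an ending like _2 or _b are one class to them, and where a whole thing is asked for, a point or a joint stands for the part that bears it (a point fixed in the world has none). Each returns a list of dicts, best first, with "score" (0 to 1); they miss things now and then, are a little off and sometimes report something else, mostly with a low value. They report only what shows in the picture. A call takes as long as a camera call. They do not tell look-alikes from the thing itself.
- search_frame(camera, name): "at" ([x, y, z] in m, in world coordinates, good to about 4 mm: the middle of the surface that is visible of it).
- tip_of(camera, name): "at" ([x, y, z] in m, in world coordinates, good to about 4 mm: a listed point, or the origin of a listed thing).
The state is a dict: "t": time; "joint_positions": joint angles; "joint_velocities": joint speeds; "tau": joint torques, N m; "ee_pos": TCP position; "tcp_rot": TCP orientation; "wrist_force": force on the tool from outside, world axes, zero at the start; "moment": the same for the moment, N m; "gripper_width": finger opening in m.
Only numpy, scipy, OpenCV 4.12 (cv2) and the standard library are available. Lean on these libraries where they do the work, as an engineer would, in place of code of your own. Each camera call takes 0.05 s, during which the arm holds its last target.

### The job

Make up two kits: on the plain tray with two round recesses, the egg timer in the larger recess and the salt shaker in the smaller; on the tray with steel handles, the pepper mill in the round recess and the matchbox flat and lengthwise in the oblong one. Each thing must stand or lie fully down in its recess, near its middle, and be let go. Leave both spice jars standing where they are.

Things in the scene. Friction and masses are not known exactly. Their poses are not given: they have to be found in the camera images.
- egg_tray: Dark wooden tray, 210 (x) x 100 (y) x 18 mm, fixed; origin at the centre of its underside, z up. Cork-lined recesses 4 mm deep (floors 14 mm above the worktop) on its x axis. No handles. At x = -50 mm a round recess 66 mm across (salt shaker), at x = +50 mm a round recess 84 mm across (egg timer).
- grill_tray: Dark wooden tray, 210 (x) x 100 (y) x 18 mm, fixed; origin at the centre of its underside, z up. Cork-lined recesses 4 mm deep (floors 14 mm above the worktop) on its x axis. Steel wire handle at each short end, up to 38 mm above the worktop. At x = -50 mm a round recess 75 mm across (pepper mill), at x = +50 mm an oblong recess 77 (x) by 59 (y) mm (matchbox).
- timer_mid (a point): Round clockwork egg timer, red upper half over a white lower half, 62 mm in diameter, 45 mm high, loose, about 0.1 kg; the halves do not turn. The point is at its centre, half-way up (22 mm above its base); z up.
- shaker_mid (a point): Salt shaker, clear glass body with a grey domed top, round, 44 mm in diameter up to 74 mm, narrowing to 34 mm above that, 90 mm high, loose, about 0.1 kg. The point is at its centre, half-way up (45 mm above its base); z up.
- mill_mid (a point): Turned brown wooden pepper mill, round, 53 mm in diameter at most, 152 mm high with a small knob on top, loose, about 0.16 kg. Its rounded head, 46 mm wide, lies 102 to 143 mm above the base and is the place to hold it from above. The point is on its axis, half-way up (76 mm above its base); z up. (Wall cabinets overhang the back from x = 0.6 m, 0.47 m up: carry things over on the near side.)
- matchbox_mid (a point): Small matchbox lying flat, 37 (its x) x 55 (its y) x 16 mm high, loose, about 20 g. The point is at its centre, half-way up (8 mm above its underside); x across it, y along it, z up.
- jar_a_mid (a point): Bystander: spice jar with red cap and dark label, round, 45 mm in diameter, 106 mm high, loose; leave it standing. The point is at its centre, half-way up (53 mm above its base).
- jar_b_mid (a point): Bystander: spice jar with red cap and green label, round, 45 mm in diameter, 106 mm high, loose; leave it standing. The point is at its centre, half-way up (53 mm above its base).
There are look-alikes about, which are no part of the job. What is shaped like the part that bears mill_mid but turquoise is not meant.

How it is judged:
By the outcome, as a careful person would: the job done as asked, in the order asked, and still so for the second after the job is handed in, with the robot touching nothing.
It also fails if it takes over 104 s, if anything falls off the work surface, if the arm or the gripper's body presses on something with over 40 N, if the wrist force passes 120 N, or if a joint passes its speed limit or range.

## Working session

There is one attempt and no reset: what is moved stays moved. The work goes in short steps, each a Python script; the robot and the scene stay as the last script left them, time stands still between calls to the robot, and variables do not carry over. Pictures are saved under pics/ and viewed, and the job is handed in when it is done.

```bash
ls; mkdir -p pics; python3 - <<'E'
from station import env, effector, solver, viewer, workorder, search_frame, tip_of
import cv2, numpy as np
for c in ["scene","top","wrist"]:
    p,d=viewer.read_camera(c); cv2.imwrite(f"pics/{c}0.png",p[:,:,::-1])
    np.save(f"pics/{c}0.npy",d)
for c in ["scene","top"]:
    for n in ["egg_tray","grill_tray","timer_mid","shaker_mid","mill_mid","matchbox_mid","jar_a_mid","jar_b_mid"]:
        print(c,n,[(np.round(r["at"],3).tolist(),round(r["score"],2)) for r in tip_of(c,n)])
    print(viewer.camera_info(c))
print(viewer.camera_info("wrist"))
s=env.sense();print(s["t"],s["ee_pos"],s["tcp_rot"],s["gripper_width"])
E
```

```text
pics
scene egg_tray [([0.446, -0.263, 0.001], 0.97)]
scene grill_tray [([0.459, 0.38, -0.002], 0.66)]
scene timer_mid [([0.446, 0.235, 0.022], 0.83)]
scene shaker_mid [([0.47, 0.014, 0.048], 0.59), ([0.602, 0.168, 0.048], 0.56)]
scene mill_mid [([0.329, -0.465, 0.079], 0.84), ([0.403, -0.42, 0.076], 0.66), ([0.452, -0.107, 0.075], 0.61)]
scene matchbox_mid [([0.448, 0.106, 0.011], 0.52), ([0.458, 0.382, -0.002], 0.27)]
scene jar_a_mid [([0.595, -0.08, 0.048], 0.8), ([0.458, 0.38, -0.002], 0.19)]
scene jar_b_mid [([0.602, 0.169, 0.051], 0.94), ([0.458, 0.381, -0.003], 0.69)]
{'intrinsics': array([[477.34318281,   0.        , 279.95580384],
       [  0.        , 477.34318281, 207.27323329],
       [  0.        ,   0.        ,   1.        ]]), 'eye': array([-0.16606464, -0.6752539 ,  1.03334836]), 'rotation': array([[ 0.71110306,  0.51467759, -0.47899835],
       [-0.70306582,  0.52591422, -0.47865716],
       [ 0.00555793,  0.67714194,  0.73583143]])}
top egg_tray [([0.447, -0.264, 0.002], 0.65)]
top grill_tray [([0.458, 0.382, 0.001], 0.56), ([0.446, 0.106, 0.011], 0.32)]
top timer_mi
[... 783 characters left out ...]
0.        , 285.12290403],
       [  0.        , 364.37017431, 208.65056027],
       [  0.        ,   0.        ,   1.        ]]), 'T_tool_cam': array([[ 5.36157488e-05, -9.61755678e-01, -2.73908768e-01,
        -7.61267614e-02],
       [ 2.98773576e-05,  2.73908770e-01, -9.61755678e-01,
        -1.69978711e-01],
       [ 9.99999998e-01,  4.33815807e-05,  4.34205421e-05,
         2.05545451e-04],
       [ 0.00000000e+00,  0.00000000e+00,  0.00000000e+00,
         1.00000000e+00]])}
0.95 [0.23135642 0.60745776 0.21461788] [[ 9.34516093e-01  6.53792540e-05  3.55920871e-01]
 [-3.55920875e-01  5.32979331e-05  9.34516093e-01]
 [ 4.21281182e-05 -9.99999996e-01  7.30776175e-05]] 0.09185910901818446
```

View pics/scene0.png

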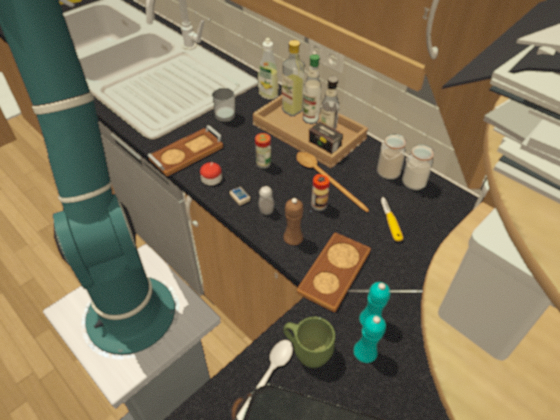

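View pics/top0.png

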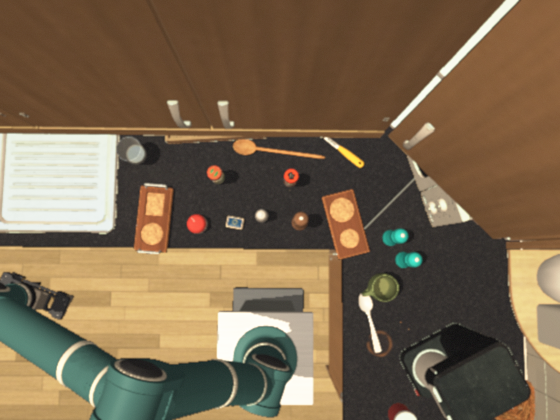

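```bash
cat > h.py <<'E'
from station import env, effector, solver, viewer, workorder, search_frame, tip_of
import cv2, numpy as np
def rot(yaw):  # tool x horizontal at yaw from world x, y down
    x=np.array([np.cos(yaw),np.sin(yaw),0]); y=np.array([0,0,-1.]); return np.c_[x,y,np.cross(x,y)]
def cam(name):
    i=viewer.camera_info(name)
    if name!="wrist": return i["intrinsics"],i["eye"],i["rotation"]
    s=env.sense(); T=np.eye(4);T[:3,:3]=s["tcp_rot"];T[:3,3]=s["ee_pos"];T=T@i["T_tool_cam"]
    return i["intrinsics"],T[:3,3],T[:3,:3]
def ray(K,e,R,uv,z):
    uv=np.atleast_2d(uv).astype(float)
    d=np.c_[(uv[:,0]-K[0,2])/K[0,0],-(uv[:,1]-K[1,2])/K[1,1],-np.ones(len(uv))]@R.T
    return e+d*((z-e[2])/d[:,2])[:,None]
def proj(K,e,R,P):
    q=(np.atleast_2d(P)-e)@R; return np.c_[K[0,2]+K[0,0]*q[:,0]/-q[:,2],K[1,2]-K[1,1]*q[:,1]/-q[:,2]]
E
python3 - <<'E'
from h import *
for y in (0.25,-0.2):
    env.reach([0.40,y,0.30],rot(0)); env.pause(0.2)
    K,e,R=cam("wrist"); p,d=viewer.read_camera("wrist")
    n="L" if y>0 else "R"
    cv2.imwrite(f"pics/w{n}.png",p[:,:,::-1]); np.savez(f"pics/w{n}.npz",K=K,e=e,R=R,d=d,p=p)
    for n in ["egg_tray","grill_tray","timer_mid","shaker_mid","mill_mid","matchbox_mid","jar_a_mid","jar_b_mid"]:
        print(n,[(np.round(r["at"],3).tolist(),round(r["score"],2)) for r in tip_of("wrist",n)])
s=env.sense();print(s["t"],s["joint_positions"],s["ee_pos"])
E
```

```text
egg_tray []
grill_tray [([0.461, 0.381, 0.001], 0.93)]
timer_mid [([0.442, 0.232, 0.026], 0.8)]
shaker_mid [([0.472, 0.014, 0.046], 0.58)]
mill_mid []
matchbox_mid [([0.447, 0.108, 0.011], 0.73)]
jar_a_mid []
jar_b_mid [([0.602, 0.169, 0.057], 0.93)]
egg_tray [([0.448, -0.269, 0.003], 0.97)]
grill_tray [([0.446, -0.266, -0.002], 0.37)]
timer_mid []
shaker_mid [([0.476, 0.015, 0.044], 0.86)]
mill_mid [([0.33, -0.462, 0.079], 0.8), ([0.455, -0.106, 0.074], 0.67), ([0.403, -0.424, 0.076], 0.62)]
matchbox_mid [([0.447, 0.111, 0.008], 0.73)]
jar_a_mid [([0.594, -0.078, 0.057], 0.87)]
jar_b_mid []
5.4 [-0.28573821 -0.00378949  0.68748438  2.0031871   0.00270059  1.14136635
  1.97137657] [ 0.39999845 -0.20001442  0.29998812]
```

View pics/wL.png

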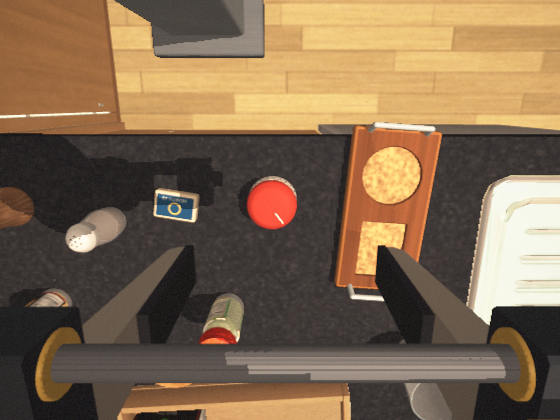

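View pics/wR.png

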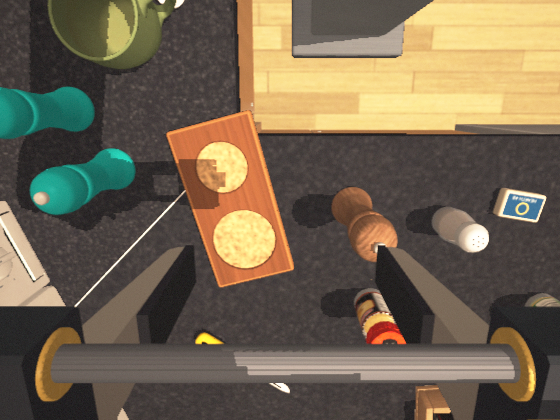

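```bash
python3 - <<'E'
from h import *
def an(n,tests):
    f=np.load(f"pics/w{n}.npz");K,e,R,p=f["K"],f["e"],f["R"],f["p"]
    hsv=cv2.cvtColor(p,cv2.COLOR_RGB2HSV)
    for name,(u0,v0,u1,v1),z,fn in tests:
        m=np.zeros(p.shape[:2],np.uint8); m[v0:v1,u0:u1]=fn(hsv)[v0:v1,u0:u1]*255
        m=cv2.morphologyEx(m,cv2.MORPH_CLOSE,np.ones((5,5)))
        cs,_=cv2.findContours(m,cv2.RETR_EXTERNAL,cv2.CHAIN_APPROX_NONE)
        c=max(cs,key=cv2.contourArea)
        P=ray(K,e,R,c[:,0,:],z)[:,:2].astype(np.float32)*1000
        print(n,name,"rect",[np.round(v,1) for v in cv2.minAreaRect(P)],"circ",np.round(cv2.minEnclosingCircle(P)[0],1),round(cv2.minEnclosingCircle(P)[1],1))
cork=lambda h:(h[...,2]>150)&(h[...,1]<180)&(h[...,0]<30)
tray=lambda h:(h[...,0]<22)&(h[...,1]>80)&(h[...,2]>60)
red=lambda h:((h[...,0]<8)|(h[...,0]>172))&(h[...,1]>150)&(h[...,2]>100)
box=lambda h:(h[...,2]>110)|((h[...,0]>90)&(h[...,1]>100)&(h[...,2]>60))
an("L",[("round",(345,140,440,210),.014,cork),("obl",(350,215,412,278),.014,cork),("timer",(240,170,305,235),.03,red),("box",(148,183,205,226),.016,box)])
an("R",[("small",(180,136,262,196),.014,cork),("large",(190,203,285,275),.014,cork),("tray",(160,105,300,290),.018,tray),("box",(488,183,552,226),.016,box)])
for n,c in (("L",(0.461,.381)),("R",(.448,-.267))):
    f=np.load(f"pics/w{n}.npz");h=f["p"]
# shaker, mill from depth clouds
for n in "LR":
    f=np.load(f"pics/w{n}.npz");K,e,R,d=f["K"],f["e"],f["R"],f["d"]
    v,u=np.mgrid[:420,:560]; q=np.c_[((u-K[0,2])/K[0,0]*d).ravel(),(-(v-K[1,2])/K[1,1]*d).ravel(),-d.ravel()]
    W=q@R.T+e; ok=d.ravel()>0
    np.save(f"pics/cloud{n}.npy",W)
    for nm,c,r,zl,zh in (("shaker",(.473,.015),.04,.078,.1),("mill",(.454,-.108),.05,.105,.143),("knob",(.454,-.108),.05,.146,.17),("timer",(.442,.233),.045,.03,.06),("timer_top",(.442,.233),.045,.043,.06)):
        s=W[ok&(W[:,2]>zl)&(W[:,2]<zh)&(np.hypot(W[:,0]-c[0],W[:,1]-c[1])<r)]
        if len(s)>20: print(n,nm,len(s),np.round((s.min(0)+s.max(0))/2,4),np.round(np.ptp(s,axis=0),4),np.round(np.median(s,0),4))
E
```

```text
L round rect [array([409.2, 384.9]), array([ 88.5, 113.1]), np.float64(0.1)] circ [409.2 384.3] 71.4
L obl rect [array([504.9, 378.6]), array([90.7, 82.2]), np.float64(2.9)] circ [504.3 375.2] 58.4
L timer rect [array([443.2, 233.4]), array([62.2, 61.5]), np.float64(0.1)] circ [443.7 233.3] 31.8
L box rect [array([448. , 109.4]), array([57.3, 40. ]), np.float64(80.6)] circ [446.8 108.9] 33.0
R small rect [array([ 398.5, -280.3]), array([ 74.7, 101.6]), np.float64(0.1)] circ [ 398.5 -279.8] 61.8
R large rect [array([ 496.9, -261.2]), array([100.8, 120.6]), np.float64(0.1)] circ [ 494.6 -261.1] 77.1
R tray rect [array([ 436.9, -239.5]), array([224.6, 166.5]), np.float64(14.8)] circ [ 441.4 -243.9] 131.9
R box rect [array([448.2, 103. ]), array([62. , 38.5]), np.float64(80.6)] circ [448.4 102.3] 35.0
L shaker 632 [0.4696 0.0181 0.0841] [0.033  0.0306 0.0122] [0.4676 0.0208 0.0858]
L timer 1885 [0.4427 0.2336 0.0378] [0.0614 0.061  0.0154] [0.4401 0.2344 0.0415]
L timer_top 303 [0.4419 0.234  0.0442] [0.0454 0.0449 0.0025] [0.4439 0.2347 0.0435]
R shaker 637 [0.4698 0.0149 0.0843] [0.0327 0.0316 0.0126] [0.4678 0.0121 0.0857]
R mill 1496 [ 0.4534 -0.1103  0.1248] [0.044  0.045  0.0361] [ 0.446  -0.1159  0.1346]
R knob 38 [ 0.4538 -0.1093  0.1482] [0.0091 0.0109 0.0041] [ 0.452  -0.1127  0.1482]
```

```bash
python3 - <<'E'
from h import *
for n,pts in (("L",[(390,175),(380,245),(365,150),(348,230)]),("R",[(222,165),(244,240),(258,130),(205,220),(280,260)])):
    f=np.load(f"pics/w{n}.npz");K,e,R,p=f["K"],f["e"],f["R"],f["p"]
    hsv=cv2.cvtColor(p,cv2.COLOR_RGB2HSV)
    print([hsv[v,u].tolist() for u,v in pts])
    lab=cv2.cvtColor(cv2.GaussianBlur(p,(5,5),0),cv2.COLOR_RGB2HSV)
    for name,(u0,v0,u1,v1) in {"L":{"round":(348,136,430,212),"obl":(350,215,412,278)},"R":{"small":(185,136,257,196),"large":(200,203,285,275)}}[n].items():
        for th in (14,15):
            m=np.zeros(p.shape[:2],np.uint8); m[v0:v1,u0:u1]=((lab[...,0]>=th)&(lab[...,0]<40)&(lab[...,2]>60))[v0:v1,u0:u1]*255
            m=cv2.morphologyEx(m,cv2.MORPH_OPEN,np.ones((3,3)));m=cv2.morphologyEx(m,cv2.MORPH_CLOSE,np.ones((7,7)))
            c=max(cv2.findContours(m,cv2.RETR_EXTERNAL,cv2.CHAIN_APPROX_NONE)[0],key=cv2.contourArea)
            P=ray(K,e,R,c[:,0,:],.014)[:,:2].astype(np.float32)*1000
            print(name,th,[np.round(v,1) for v in cv2.minAreaRect(P)],[np.round(v,1) for v in cv2.fitEllipse(P)])
    t=((hsv[...,0]<=13)&(hsv[...,1]>110)&(hsv[...,2]>50))
    cv2.imwrite(f"pics/mask{n}.png",t.astype(np.uint8)*255)
E
```

```text
[[20, 132, 253], [13, 148, 150], [10, 171, 171], [10, 166, 158]]
round 14 [array([409.2, 384.7]), array([72.4, 73. ]), np.float64(23.8)] [array([409.4, 384.8]), array([72.1, 72.3]), np.float64(122.6)]
round 15 [array([408.8, 384.9]), array([70.6, 71.7]), np.float64(0.1)] [array([409.3, 384.9]), array([71.1, 71.1]), np.float64(157.2)]
obl 14 [array([509.3, 386.6]), array([77.4, 76.2]), np.float64(87.2)] [array([512.3, 382. ]), array([72.6, 93.7]), np.float64(111.3)]
obl 15 [array([509.2, 377.7]), array([57.7, 75.5]), np.float64(86.8)] [array([502.5, 373.9]), array([56.3, 84.6]), np.float64(64.0)]
[[23, 117, 255], [24, 114, 255], [13, 148, 190], [9, 170, 208], [10, 170, 200]]
small 14 [array([ 400.2, -278.5]), array([63.5, 62.2]), np.float64(0.1)] [array([ 399.2, -278.7]), array([61.2, 64.6]), np.float64(120.9)]
small 15 [array([ 396.8, -274.9]), array([64.4, 52.9]), np.float64(27.9)] [array([ 397.2, -275.3]), array([52.8, 65.8]), np.float64(117.8)]
large 14 [array([ 497.1, -254.3]), array([82.4, 83. ]), np.float64(0.1)] [array([ 496.6, -254.4]), array([82.1, 82.4]), np.float64(54.7)]
large 15 [array([ 496.5, -254.4]), array([81.4, 82.5]), np.float64(46.9)] [array([ 496.6, -254.4]), array([81.5, 81.8]), np.float64(35.6)]
```

```bash
python3 - <<'E'
from h import *
def t(n,p,y):
    q=solver.inverse_kinematics(p,rot(np.deg2rad(y))); print(n,y,None if q is None else np.round(q,2))
t("timer",[.443,.2335,.010],0);t("timerplace",[.497,-.254,.025],14)
t("shk",[.4697,.0165,.03],49);t("shkpl",[.399,-.279,.045],49)
for y in(0,180): t("mill",[.4536,-.110,.105],y);t("millpl",[.409,.385,.12],y)
t("box",[.4475,.106,.0],80.6);t("box",[.4475,.106,.0],-99.4)
t("boxpl",[.509,.378,.015],-3.5);t("boxpl",[.509,.378,.015],176.5)
E
```

```text
timer 0 [-0.8   0.56  0.3   2.1  -0.32  0.52  1.31]
timerplace 14 [-0.05  0.65  0.61  1.98 -0.58  0.69  2.74]
shk 49 [-0.44  0.49  0.4   2.18 -0.37  0.54  2.66]
shkpl 49 [ 0.74  0.48 -0.23  2.1   0.19  0.59  2.79]
mill 0 [-0.31  0.35  0.57  2.16 -0.29  0.7   2.02]
millpl 0 [-0.85  0.44  0.05  1.9  -0.03  0.8   0.78]
mill 180 [-0.79  0.65  1.26  2.18 -0.82  0.92 -0.6 ]
millpl 180 [-1.71  0.89  1.34  1.95 -0.97  1.16 -1.53]
box 80.6 [-0.3   0.52 -0.01  2.18  0.01  0.44  2.66]
box -99.4 [-0.65  0.55  0.42  2.21 -0.48  0.47 -0.02]
boxpl -3.5 [-0.86  0.7   0.23  1.77 -0.23  0.7   1.01]
boxpl 176.5 [-1.49  1.22  1.33  1.81 -1.28  1.27 -1.4 ]
```

```bash
cat >> h.py <<'E'
def st(tag=""):
    s=env.sense(); print(tag,"t",round(s["t"],2),"p",np.round(s["ee_pos"],4),"w",round(s["gripper_width"],4),"F",np.round(s["wrist_force"],1)); return s
def shot(n):
    K,e,R=cam("wrist"); p,d=viewer.read_camera("wrist"); cv2.imwrite(f"pics/{n}.png",p[:,:,::-1]); np.savez(f"pics/{n}.npz",K=K,e=e,R=R,d=d,p=p)
E
python3 - <<'E'
from h import *
R=rot(0)
env.reach([.443,.2335,.14],R); st("above")
env.movel([.443,.2335,.010],rate=.15); st("down")
effector.grasp(12); st("grip")
env.movel([.443,.2335,.26],rate=.3); st("up")
E
```

```text
above t 7.1 p [0.4438 0.2325 0.1405] w 0.0921 F [-0.7  0.3  0. ]
down t 8.12 p [0.4436 0.2337 0.0107] w 0.0916 F [-0.1  1.2 -0.4]
grip t 8.69 p [0.4431 0.2335 0.0103] w 0.0604 F [-0.4 -0.4  3.2]
up t 9.68 p [0.442  0.233  0.2585] w 0.0603 F [ 0.7 -0.9 -2.3]
```

```bash
python3 - <<'E'
from h import *
R=rot(np.deg2rad(14))
env.reach([.44,-.1,.28],rot(np.deg2rad(7))); 
env.reach([.497,-.254,.16],R); env.pause(.15); st("above")
env.movel([.497,-.254,.045],rate=.15);env.pause(.1); a=st("near")
env.movel([.497,-.254,.0255],rate=.05); st("down")
effector.release(); st("rel")
env.movel([.497,-.254,.16],rate=.3)
env.reach([.44,-.20,.25],rot(0)); env.pause(.2); shot("after_timer"); st()
E
```

```text
above t 11.92 p [ 0.4981 -0.2523  0.161 ] w 0.0609 F [-0.3 -0.2 -1. ]
near t 12.93 p [ 0.4978 -0.2544  0.0461] w 0.0606 F [ 0.3 -0.5 -1.1]
down t 13.47 p [ 0.4968 -0.2541  0.0252] w 0.0607 F [ 0.1  0.5 -1.2]
rel t 14.1 p [ 0.497  -0.254   0.0255] w 0.092 F [-0.1 -0.5 -0.5]
 t 15.5 p [ 0.4398 -0.2005  0.2489] w 0.0917 F [ 0.   0.4 -0.2]
```

View pics/after_timer.png

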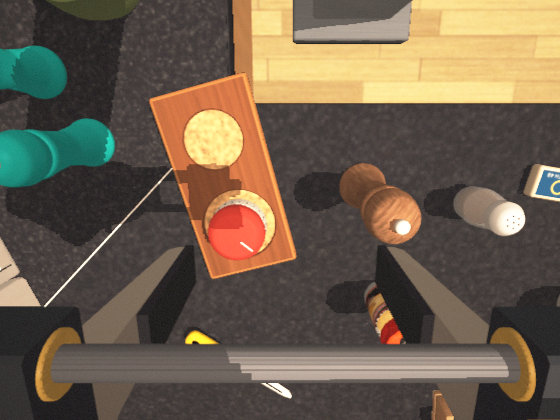

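```bash
cat >> h.py <<'E'
def cloud(n):
    f=np.load(f"pics/{n}.npz");K,e,R,d=f["K"],f["e"],f["R"],f["d"]
    v,u=np.mgrid[:420,:560]; q=np.c_[((u-K[0,2])/K[0,0]*d).ravel(),(-(v-K[1,2])/K[1,1]*d).ravel(),-d.ravel()]
    return (q@R.T+e)[d.ravel()>0]
def blob(W,nm,c,r,zl,zh):
    s=W[(W[:,2]>zl)&(W[:,2]<zh)&(np.hypot(W[:,0]-c[0],W[:,1]-c[1])<r)]
    if len(s)>10: print(nm,len(s),"mid",np.round((s.min(0)+s.max(0))/2,4),"ext",np.round(np.ptp(s,axis=0),4),"zmax",round(s[:,2].max(),4))
def cork(n,box,th=14):
    f=np.load(f"pics/{n}.npz");p=f["p"];u0,v0,u1,v1=box
    lab=cv2.cvtColor(cv2.GaussianBlur(p,(5,5),0),cv2.COLOR_RGB2HSV)
    m=np.zeros(p.shape[:2],np.uint8); m[v0:v1,u0:u1]=((lab[...,0]>=th)&(lab[...,0]<40)&(lab[...,2]>60))[v0:v1,u0:u1]*255
    m=cv2.morphologyEx(m,cv2.MORPH_OPEN,np.ones((3,3)));m=cv2.morphologyEx(m,cv2.MORPH_CLOSE,np.ones((7,7)))
    c=max(cv2.findContours(m,cv2.RETR_EXTERNAL,cv2.CHAIN_APPROX_NONE)[0],key=cv2.contourArea)
    P=ray(f["K"],f["e"],f["R"],c[:,0,:],.014)[:,:2].astype(np.float32)*1000
    print([np.round(v,1) for v in cv2.minAreaRect(P)],[np.round(v,1) for v in cv2.fitEllipse(P)])
E
python3 - <<'E'
from h import *
W=cloud("after_timer")
blob(W,"timer",(.497,-.254),.045,.045,.07);blob(W,"timertop",(.497,-.254),.045,.055,.07);blob(W,"shaker",(.47,.016),.04,.078,.1);blob(W,"mill",(.4536,-.11),.04,.105,.143)
cork("after_timer",(178,105,250,172))
E
```

```text
timer 2431 mid [ 0.4962 -0.2541  0.0522] ext [0.0603 0.0611 0.0144] zmax 0.0594
timertop 1451 mid [ 0.4966 -0.2538  0.0572] ext [0.0486 0.0488 0.0044] zmax 0.0594
shaker 896 mid [0.4703 0.0139 0.0841] ext [0.0338 0.0302 0.0122] zmax 0.0903
mill 2309 mid [ 0.4534 -0.1105  0.1249] ext [0.0443 0.0448 0.0362] zmax 0.1429
[array([ 399.1, -280. ]), array([64.1, 61.6]), np.float64(90.0)] [array([ 399.2, -279.9]), array([62.5, 64.7]), np.float64(178.8)]
```

```bash
python3 - <<'E'
from h import *
R=rot(np.deg2rad(49)); S=[.470,.0155]; P=[.399,-.2795]
env.reach(S+[.21],R); env.pause(.1)
env.movel(S+[.031],rate=.2); env.pause(.1); st("down")
effector.grasp(12); st("grip")
env.movel(S+[.25],rate=.3); st("up")
env.reach([.42,-.14,.25],R)
env.reach(P+[.16],R); env.pause(.15); st("above")
env.movel(P+[.066],rate=.15); env.pause(.1)
env.movel(P+[.0465],rate=.05); st("down")
effector.release(); st("rel")
env.movel(P+[.2],rate=.3)
env.reach([.42,-.13,.28],rot(0)); env.pause(.2); shot("after_shk"); st()
W=cloud("after_shk")
blob(W,"timer",(.497,-.254),.045,.045,.07);blob(W,"shaker",P,.04,.094,.12);blob(W,"mill",(.4536,-.11),.04,.105,.143)
E
```

```text
down t 17.62 p [0.4709 0.0155 0.0321] w 0.0921 F [-0.2  0.  -0.7]
grip t 18.44 p [0.47   0.0154 0.031 ] w 0.0412 F [ 0.3 -0.5 -0. ]
up t 19.32 p [0.4689 0.0156 0.2488] w 0.0413 F [-0.4  0.1 -1.6]
above t 21.56 p [ 0.3996 -0.2788  0.1602] w 0.0414 F [ 0.5 -0.1 -0.6]
down t 22.98 p [ 0.3989 -0.2793  0.0461] w 0.0413 F [ 0.1 -0.2 -0.7]
rel t 23.84 p [ 0.399  -0.2795  0.0465] w 0.0922 F [ 0.3 -0.6  0.3]
 t 25.78 p [ 0.4198 -0.1305  0.2795] w 0.0916 F [ 0.4 -0.2  0.4]
timer 1562 mid [ 0.4943 -0.2531  0.052 ] ext [0.0572 0.0606 0.014 ] zmax 0.0591
shaker 796 mid [ 0.3994 -0.2772  0.0991] ext [0.0308 0.0299 0.0102] zmax 0.1042
mill 1779 mid [ 0.4534 -0.1095  0.1268] ext [0.0444 0.0447 0.0322] zmax 0.1429
```

View pics/after_shk.png

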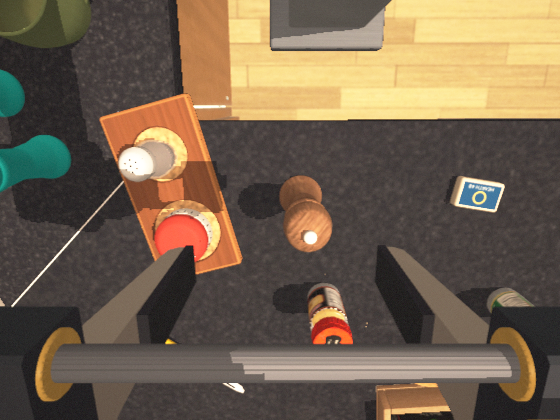

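```bash
python3 - <<'E'
from h import *
env.reach([.40,.106,.22],rot(0)); env.pause(.25); shot("box"); st()
f=np.load("pics/box.npz");p=f["p"]; hsv=cv2.cvtColor(p,cv2.COLOR_RGB2HSV)
c0=proj(f["K"],f["e"],f["R"],[.447,.106,.016])[0]; print(c0)
u,v=c0.astype(int); m=np.zeros(p.shape[:2],np.uint8); s=np.s_[max(v-55,0):v+55,u-65:u+65]
m[s]=((hsv[...,2]>120)|((hsv[...,0]>90)&(hsv[...,1]>120)&(hsv[...,2]>60)))[s]*255
m=cv2.morphologyEx(cv2.morphologyEx(m,cv2.MORPH_OPEN,np.ones((3,3))),cv2.MORPH_CLOSE,np.ones((9,9)))
c=max(cv2.findContours(m,cv2.RETR_EXTERNAL,cv2.CHAIN_APPROX_NONE)[0],key=cv2.contourArea)
P=ray(f["K"],f["e"],f["R"],c[:,0,:],.016)[:,:2].astype(np.float32)*1000
print([np.round(x,1) for x in cv2.minAreaRect(P)])
W=cloud("box"); q=W[(W[:,2]>.012)&(W[:,2]<.02)&(np.hypot(W[:,0]-.447,W[:,1]-.106)<.045)]
print([np.round(x,1) for x in cv2.minAreaRect((q[:,:2]*1000).astype(np.float32))])
E
```

```text
t 27.05 p [0.4004 0.1052 0.2201] w 0.0917 F [-0.3  0.  -0.2]
[286.28251917 222.93256993]
[array([447.7, 107.6]), array([55.2, 40. ]), np.float64(80.6)]
[array([449.1, 107.8]), array([54.9, 36.9]), np.float64(80.3)]
```

View pics/box.png

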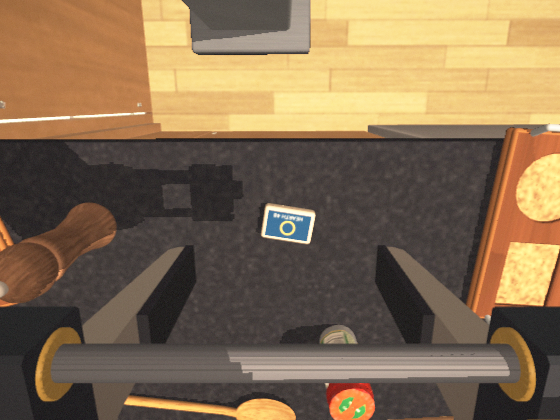

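```bash
python3 - <<'E'
from h import *
B=[.449,.1078]; P=[.509,.378]
env.reach(B+[.10],rot(np.deg2rad(80.5))); env.pause(.1)
env.movel(B+[.007],rate=.12); env.pause(.1); st("down")
effector.grasp(8); st("grip")
env.movel(B+[.17],rate=.3); st("up")
env.reach(P+[.13],rot(np.deg2rad(-3.5))); env.pause(.2); st("above")
env.movel(P+[.05],rate=.12); env.pause(.1)
env.movel(P+[.022],rate=.04); st("down")
effector.release(); st("rel")
env.movel(P+[.12],rate=.3)
env.reach([.42,.30,.27],rot(0)); env.pause(.2); shot("after_box"); st()
W=cloud("after_box")
q=W[(W[:,2]>.025)&(W[:,2]<.037)&(np.hypot(W[:,0]-P[0],W[:,1]-P[1])<.045)]
print(len(q),q[:,2].min(),q[:,2].max(),[np.round(x,1) for x in cv2.minAreaRect((q[:,:2]*1000).astype(np.float32))])
E
```

```text
down t 29.23 p [0.4496 0.108  0.0077] w 0.092 F [-0.   0.2 -0.1]
grip t 30.09 p [0.449  0.1078 0.007 ] w 0.0368 F [ 0.4 -1.1 -0.2]
up t 30.78 p [0.4483 0.1071 0.169 ] w 0.0364 F [-0.1 -0.  -0.9]
above t 32.58 p [0.5094 0.3772 0.1301] w 0.037 F [-0.7  0.2  0.5]
down t 34.34 p [0.5091 0.3782 0.0221] w 0.0369 F [-0.1  0.9 -0.4]
rel t 35.26 p [0.509 0.378 0.022] w 0.092 F [ 0.6 -0.1  0.3]
 t 36.77 p [0.42   0.3001 0.2685] w 0.0919 F [ 0.2 -0.1  0.8]
1301 0.02517374370597386 0.032373458085902695 [array([509.2, 378.1]), array([37., 55.]), np.float64(86.9)]
```

View pics/after_box.png

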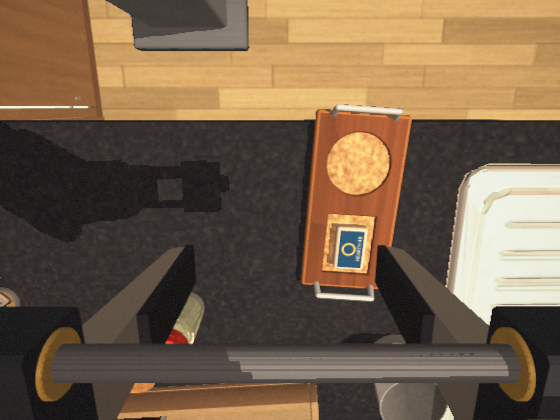

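```bash
python3 - <<'E'
from h import *
B=[.4535,-.110]; P=[.409,.385]
cork("after_box",(320,128,396,200))
env.reach([.42,.05,.27],rot(0))
env.reach(B+[.25],rot(0)); env.pause(.15); st("above")
env.movel(B+[.103],rate=.12); env.pause(.1); st("down")
effector.grasp(18); st("grip")
env.movel(B+[.145],rate=.1)
env.movel(B+[.30],rate=.25); st("up"); shot("mill_held")
E
```

```text
[array([409. , 384.7]), array([71.8, 72.1]), np.float64(21.5)] [array([409.3, 384.8]), array([71.5, 71.6]), np.float64(8.5)]
above t 38.6 p [ 0.4539 -0.1078  0.2502] w 0.092 F [0.2 0.2 0.4]
down t 40.08 p [ 0.454  -0.1101  0.1036] w 0.092 F [ 0.2 -0.   0.5]
grip t 40.85 p [ 0.4535 -0.1099  0.103 ] w 0.045 F [0.2 0.3 0.3]
up t 42.18 p [ 0.4525 -0.1098  0.2983] w 0.045 F [ 0.6 -0.2 -0.9]
```

View pics/mill_held.png

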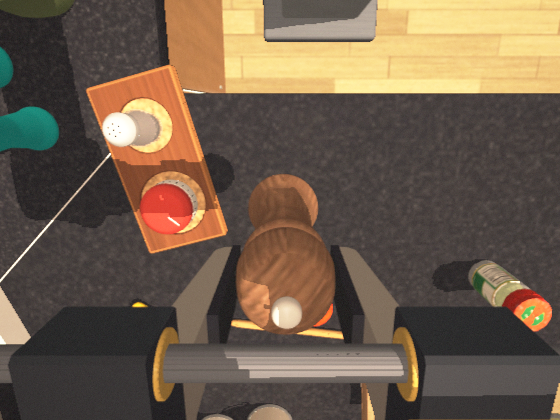

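```bash
python3 - <<'E'
from h import *
P=[.4092,.3848]; R=rot(0)
env.reach([.42,.12,.28],R)
env.reach(P+[.24],R); env.pause(.3); st("above")
env.movel(P+[.14],rate=.12); env.pause(.2); st("near"); shot("mill_near")
W=cloud("mill_near")
for zl,zh in((.02,.05),(.05,.09),(.13,.165)): blob(W,"slice",P,.045,zl,zh)
E
```

```text
above t 44.5 p [0.4099 0.3839 0.2404] w 0.0451 F [-0.4  0.8 -1.2]
near t 45.68 p [0.4096 0.3851 0.1407] w 0.045 F [-0.3 -0.3 -1.3]
slice 412 mid [0.3964 0.383  0.0351] ext [0.0538 0.0525 0.0297] zmax 0.05
slice 1728 mid [0.4025 0.3833 0.07  ] ext [0.0362 0.0492 0.04  ] zmax 0.09
slice 3363 mid [0.4043 0.385  0.1475] ext [0.034  0.0726 0.035 ] zmax 0.165
```

View pics/mill_near.png

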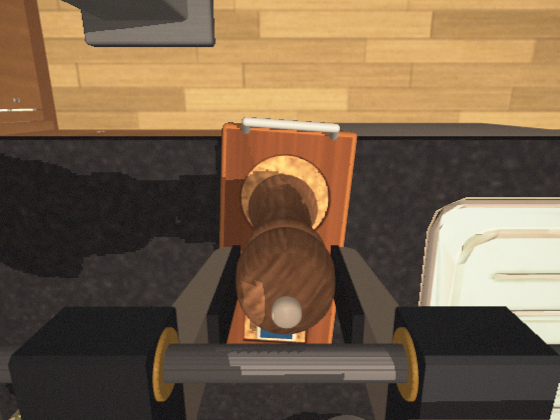

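```bash
python3 - <<'E'
from h import *
P=[.4092,.3848]
env.movel(P+[.1185],rate=.04); env.pause(.1); st("down")
effector.release(); env.pause(.1); st("rel")
env.movel(P+[.25],rate=.25)
env.reach([.38,.12,.33],rot(0)); env.pause(.3); shot("end"); st()
W=cloud("end")
blob(W,"millhead",P,.045,.125,.157);blob(W,"knob",P,.045,.158,.19)
q=W[(W[:,2]>.025)&(W[:,2]<.037)&(np.hypot(W[:,0]-.509,W[:,1]-.378)<.04)]
print(len(q),q[:,2].max(),[np.round(x,1) for x in cv2.minAreaRect((q[:,:2]*1000).astype(np.float32))])
p,d=viewer.read_camera("scene"); cv2.imwrite("pics/scene_end.png",p[:,:,::-1])
for n in ["timer_mid","shaker_mid","mill_mid","matchbox_mid","jar_a_mid","jar_b_mid"]:
    print(n,[(np.round(r["at"],3).tolist(),round(r["score"],2)) for r in tip_of("scene",n)])
E
```

```text
down t 46.52 p [0.4093 0.385  0.1187] w 0.0453 F [ 0.3 -0.5 -0.5]
rel t 47.43 p [0.4092 0.3848 0.1185] w 0.092 F [-1.   0.1  0. ]
 t 49.53 p [0.38   0.1205 0.3298] w 0.0918 F [ 0.3 -0.5 -0. ]
millhead 1704 mid [0.4104 0.3794 0.141 ] ext [0.0451 0.0364 0.032 ] zmax 0.157
knob 108 mid [0.4117 0.3827 0.1621] ext [0.0116 0.0076 0.0077] zmax 0.1659
994 0.03263619645514132 [array([509.1, 378. ]), array([37.7, 55.2]), np.float64(86.2)]
timer_mid [([0.5, -0.252, 0.034], 0.85)]
shaker_mid [([0.4, -0.278, 0.06], 0.73)]
mill_mid [([0.413, 0.386, 0.089], 0.89), ([0.33, -0.467, 0.079], 0.66), ([0.404, -0.419, 0.076], 0.57), ([0.459, 0.378, -0.002], 0.23)]
matchbox_mid [([0.507, 0.378, 0.026], 0.59)]
jar_a_mid [([0.595, -0.076, 0.049], 0.62)]
jar_b_mid [([0.603, 0.169, 0.05], 0.65)]
```

View pics/scene_end.png

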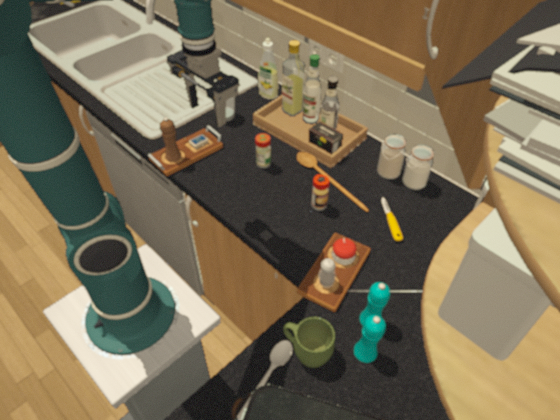

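View pics/end.png

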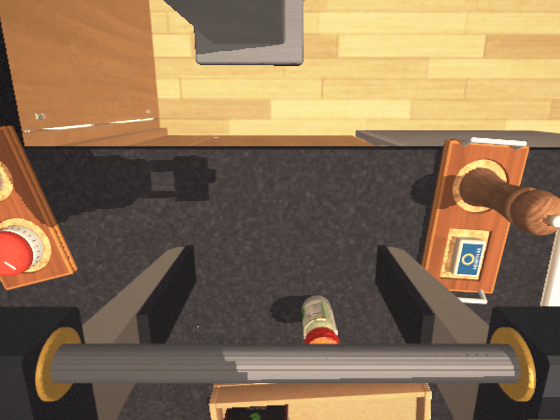

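The pictures show all four things upright or flat in their recesses. In the scene view the mill is at (170,145), the box at (200,142), the timer at (344,250) and the shaker at (327,274). Both jars are still standing and the robot is clear, so I am handing in.

```bash
python3 - <<'E'
from h import *
print(workorder.finish_job()); st()
E
```

```text
the job is handed in; nothing more can be done
None
the job is handed in; nothing more can be done
```

Both kits are made up and the job is handed in at about 50 s on the robot's clock, against the 104 s limit.

| Thing | Recess | Last check |
|---|---|---|
| Egg timer | Larger round one, plain tray | Within about 2 mm of the middle, top at 59 mm (fully down) |
| Salt shaker | Smaller round one, plain tray | Within about 2 mm of the middle, upright, top at 104 mm |
| Brown pepper mill | Round one, handled tray | Upright, knob top at 166 mm; position estimates within about 4 mm of the middle |
| Matchbox | Oblong one, handled tray | Flat and lengthwise, within 1 mm of the middle, top at about 31 mm |

- **Order:** I placed them as timer, shaker, matchbox, then mill. The matchbox went before the mill so that the wrist camera would stay clear of the mill; the task gave no order within a kit.
- **Bystanders:** Both spice jars still stand where they were found, within a few mm. The turquoise mills were not touched.
- **Disagreements:** In the last wrist view the mill was at the edge and only partly seen, so its depth midpoint was about 5 mm off in y. The scene camera's estimate put it within about 4 mm. The scene camera also put the timer and mill points about 2 mm above and below the expected heights, within its stated error.
- **Failed checks:** None. The highest wrist force I read was about 3 N.

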